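# Take the weighted plate off its locating pins

### The arm

A 6-joint arm with a two-finger parallel gripper is mounted at the origin on a cart in front of the work surface, level with it; the furniture and walls round the work are solid. World frame = base frame: x ahead of the robot, y to its left, z up, the work surface at z = 0. Lengths are in mm, angles in rad, forces in N, time in s.
With the tool pointing down it reaches from about 350 to 925 mm from the base axis. Payload 6.4 kg.
Tool frame: the origin (TCP) lies on the centre line of the jaws, within the pads' length; the fingertips stand 19 mm ahead of it and the grasp point (between the pads) is the TCP (manip.finger_overhang is the distance from the TCP to the fingertips, in mm); z points along the fingers, y is the line along which they close (so a half turn about z gives the same grasp; the last joint's range is limited). The gripper opens to 85 mm and grips with 20 to 120 N. Pads are 22 mm wide; open, the fingers measure 114 mm over their backs; the gripper's body (76 mm by 85 mm) begins 54 mm behind the grasp point. The pads swing forward as they close: fully open they stand 13 mm farther back than shut.
Start: joints at [1.028, 0.245, 1.558, -0, 1.339, -0.174], TCP at [234.321, 606.307, 250.29] pointing down, gripper open.
Joint ranges: [-3.13, 3.13], [-1.02, 2.26], [0.13, 2.54], [-0.95, 4.09], [0.21, 2.88], [-2.74, 2.74]. Speed limits (rad/s): [2.57, 2.57, 3.14, 3.14, 3.14, 3.14].

### API

Orientations are given as a 3x3 rotation matrix whose columns are the frame's x, y, z axes.
In Python, from station import manip gives the robot as it stands. The module is installed in compiled form; this text tells all that it offers. Calls block until the motion is done:
- manip.reach(position, orientation): joint-space move of the TCP to a pose.
- manip.move_linear(position, attitude=None, vel=150, until_force=None): straight line of the TCP; attitude=None keeps the orientation; vel is the mean speed in mm/s. With until_force (N) it stops when the force on the tool has changed by that much, and returns True; else False.
- manip.goto_joints(angles): joint-space move.
- manip.grip(opening, grasp_force=None): opening from 0.0 (shut) to 1.0 (fully open); grasp_force is the grip in N (None keeps the last); returns when the fingers have stopped.
- manip.hold(seconds).
- manip.solve_ik(position, orientation): joint angles nearest the present ones, or None.
- manip.sense(): the state.
- manip.get_image(name): name is "side" or "top"; returns the picture (384x512x3 uint8, red, green, blue); there is no depth.
- manip.calibration(name): a dict with "fx", "fy", "cx", "cy" (pixels), "dist" ([k1, k2, p1, p2, k3] as OpenCV has them; the pictures are not rectified), "extrinsics" (4x4, takes a point from camera to world coordinates). Camera axes: x right, y up, looking along -z (the intrinsics and any distortion apply to the point x, -y, -z); pixel columns grow to the right and rows downward; lengths in mm; the calibration is good to about 2 mm. A picture is of the moment at which its call begins. calibration takes no time and is no camera call.
A pose or a line that the arm cannot do raises manip.Unreachable and nothing moves.
- manip.close_job(): hands the job in; it is judged then, once.
The state is a dict: "clock": time; "q": joint angles; "qd": joint speeds; "joint_efforts": joint torques, N m; "eef_pos": TCP position; "orientation": TCP orientation; "ft_force": force on the tool from outside, world axes, zero at the start; "moment": the same for the moment, N m; "gripper_width": opening from 0.0 (shut) to 1.0 (fully open); "grip_force": force on a finger pad.
Only numpy, scipy, OpenCV 4.12 (cv2) and the standard library are available. Lean on these libraries where they do the work, as an engineer would, in place of code of your own. Each camera call takes 0.05 s, during which the arm holds its last target. There are 200 camera calls.

### The job

Lift the weighted steel plate straight up off the jig's two locating pins and lay it flat on the wooden rest, fully on both battens, lengthwise along the rest. The plate's hidden ballast is off-centre: first slide its lifting handle along the track to the balance point, so that the plate rises level and does not cock, bind and pull the jig off the bench. Set it down gently, leave the jig standing where it is with the blank in it, and do not disturb the other things on the bench.

Things in the scene. Friction and masses are not known exactly. Their poses are not given: they have to be found in the camera images.
- plate_middle (a point): Middle of the loose weighted plate: dark steel slab 240 x 110 x 22 mm (x, y, z of its frame), this point half-way up, 11 mm above its underside. Two 16 mm bores through it at x = -100 and +100 mm sit over the jig's pins. Its sides are too wide to grip. On its top an aluminium track for the handle runs along x (rails 6 mm high at y = -19 and +19 mm, ends at x = -90 and +90 mm).
- plate: The same plate, origin at the middle of its underside. About 0.90 kg in all with its handle; over half of it is a ballast slug sealed inside, stuck at an unseen place along x, different each time: the centre of mass of the whole lies on the x line between 47 mm on the -x side and 47 mm on the +x side of the middle.
- carriage (a joint): Place of the handle's carriage along the plate's track, m, along the plate's +x from its middle; range -0.07 to +0.07 (stops). It starts parked near the -0.07 end. It slides when pushed along the track with about 3 N and stays where it is left.
- handle (a joint): Swing of the handle on its carriage pivot, rad, -0.25 to 0.25 (stops), 0 = square to the plate; positive = its top leans to the plate's +x. When the handle is held upright and lifted it shows the plate's tilt: positive = the +x end is higher. Between the stops the pivot passes no moment: a plate not lifted right above its centre of mass tips, and the end on whose side that centre lies stays down.
- handle_centre (a point): Centre of the lifting handle, a pale wooden post 18 x 18 mm square and 50 mm tall, square with the plate's x and y. Its pivot (axis along the plate's y) is 27 mm below this point and 35 mm above the plate's top face, between two steel lugs that end 42 mm above it, so this point is 62 mm above the top face and 84 mm above the plate's underside. Grip it from above by either pair of faces.
- jig_middle (a point): Middle of the jig's seat, 49 mm above the bench, on which the plate's underside rests. The jig is a loose plywood board 250 x 120 x 16 mm (x, y, z) with two wooden risers at x = -100 and +100 mm (36 mm along x, 33 mm tall), each with a greased upright steel pin 14 mm thick, 40 mm tall above the seat. It weighs only 0.5 kg and is not fastened: a plate that binds lifts it off the bench.
- rest_top (a point): Where the middle of the plate's underside shall come: centre of the wooden rest, level with the tops of its battens, 20 mm above the bench. The plate may lie either way round, its length along the rest's x.
- rest: The same rest, fixed to the bench, origin at the middle of its underside: board 210 x 105 x 8 mm (x, y, z) with two battens 16 mm wide, 100 mm long and 12 mm tall across it at x = -70 and +70 mm.
- blank_centre (a point): Centre of the sawn octagonal wooden blank, 68 x 70 x 31 mm, that stands loose on the jig's board between the risers, under the plate (2 mm gap). Leave it there.
- cup_centre (a point): Centre of a turned wooden cup, 66 mm wide and 68 mm tall. Bystander.
- tin_centre (a point): Centre of a round flat tin with a red lid, 67 mm wide and 32 mm tall, the one near the front edge of the bench, right of the rest. Bystander.
- tape_centre (a point): Centre of a yellow tape measure, 89 x 80 x 32 mm, the one behind the jig, beside the cup. Bystander.

How it is judged:
By the outcome, as a careful person would: the job done as asked, in the order asked, and still so for the second after the job is handed in, with the robot touching nothing.
It also fails if it takes over 72 s, if anything falls off the work surface, if the arm or the gripper's body presses on something with over 40 N, if the wrist force passes 120 N, or if a joint passes its speed limit or range.

## Working session

There is one attempt and no reset: what is moved stays moved. The work goes in short steps, each a Python script; the robot and the scene stay as the last script left them, time stands still between calls to the robot, and variables do not carry over. Pictures are saved under pics/ and viewed, at most 10 in all, crops included, and the job is handed in when it is done.

```bash
mkdir -p pics; python3 - <<'E'
from station import manip
import cv2,numpy as np
for n in("side","top"):
    im=manip.get_image(n); cv2.imwrite(f"pics/{n}0.png",im[:,:,::-1])
    c=manip.calibration(n); print(n,c)
s=manip.sense();print(s)
E
```

```text
side {'fx': 351.8953978690432, 'fy': 351.8953978690432, 'cx': 258.5631796525521, 'cy': 192.73411177808674, 'dist': array([0.03176466, 0.        , 0.        , 0.        , 0.        ]), 'extrinsics': array([[ 9.65015044e-01,  8.57308971e-02, -2.47782523e-01,
         2.59428562e+02],
       [-2.62110663e-01,  3.39333398e-01, -9.03410674e-01,
        -1.16226486e+03],
       [ 6.63067800e-03,  9.36751332e-01,  3.49932816e-01,
         5.46923540e+02],
       [ 0.00000000e+00,  0.00000000e+00,  0.00000000e+00,
         1.00000000e+00]])}
top {'fx': 465.22789175956217, 'fy': 465.22789175956217, 'cx': 259.3492439451403, 'cy': 194.34004287659505, 'dist': array([0.06655769, 0.        , 0.        , 0.        , 0.        ]), 'extrinsics': array([[ 3.90780694e-04,  9.87744955e-01, -1.56076104e-01,
         3.24960505e+02],
       [-9.99979972e-01,  1.37188820e-03,  6.17841397e-03,
        -3.22486407e+01],
       [ 6.31681620e-03,  1.56070564e-01,  9.87725709e-01,
         1.63898682e+03],
       [ 0.00000000e+00,  0.00000000e+00,  0.00000000e+00,
         1.00000000e+00]])}
{'clock': 0.1, 'q': array([ 1.02790973e+00,  2.45737720e-01,  1.55892215e+00,  1.65508928e-05,
        1.33870147e+00, -1.74100010e-01]), 'qd': array([ 0.00118099, -0.00192774, -0.00223567,  0.00030223, -0.00153585,
       -0.00020369]), 'joint_efforts': array([ 3.41393634e-04, -4.30669069e+01, -3.27131045e+01, -1.02487143e-04,
        2.73804406e-03, -1.05201104e-05]), 'eef_pos': array([234.05367424, 605.88381868, 249.27850808]), 'orientation': array([[-9.32763921e-01,  3.60486625e-01, -9.27511902e-04],
       [ 3.60487674e-01,  9.32762761e-01, -1.50606552e-03],
       [ 3.22232085e-04, -1.73916019e-03, -9.99998436e-01]]), 'ft_force': array([ 0.31940472,  0.26440586, -0.56440982]), 'moment': array([0.00219238, 0.00326672, 0.02347863]), 'grip_force': 0.0, 'gripper_width': 0.9991216656791543}
```

View pics/top0.png

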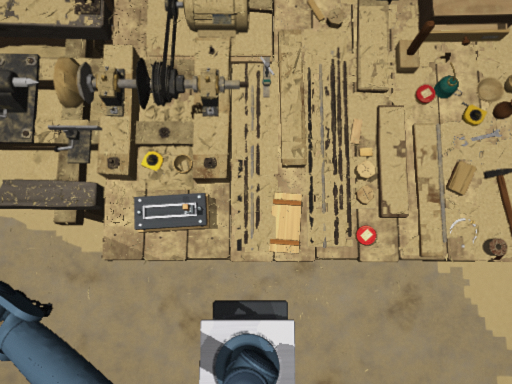

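View pics/side0.png

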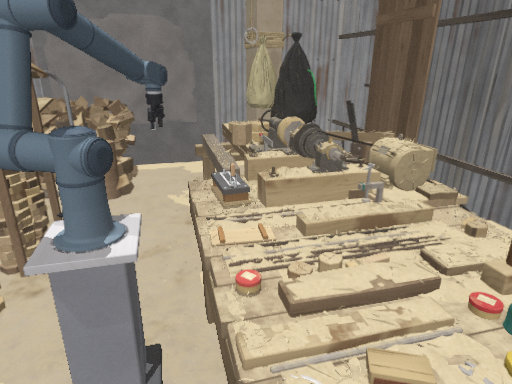

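```bash
cat > h.py <<'E'
from station import manip
import cv2,numpy as np
def ray(n,uv):
    c=manip.calibration(n);K=np.array([[c['fx'],0,c['cx']],[0,c['fy'],c['cy']],[0,0,1]])
    p=cv2.undistortPoints(np.array(uv,float).reshape(-1,1,2),K,np.array(c['dist'])).reshape(-1,2)
    E=c['extrinsics'];d=np.c_[p[:,0],-p[:,1],-np.ones(len(p))]@E[:3,:3].T
    return E[:3,3],d
def onz(n,uv,z):
    o,d=ray(n,uv);return o+d*((z-o[2])/d[:,2])[:,None]
def proj(n,P):
    c=manip.calibration(n);K=np.array([[c['fx'],0,c['cx']],[0,c['fy'],c['cy']],[0,0,1]])
    E=np.linalg.inv(c['extrinsics']);P=np.array(P,float).reshape(-1,3)@E[:3,:3].T+E[:3,3]
    return cv2.projectPoints(P*[1,-1,-1],np.zeros(3),np.zeros(3),K,np.array(c['dist']))[0].reshape(-1,2)
E
python3 - <<'E'
import cv2,numpy as np
t=cv2.imread('pics/top0.png');s=cv2.imread('pics/side0.png')
a=cv2.resize(t[180:260,125:325],None,fx=4,fy=4,interpolation=cv2.INTER_NEAREST)   # 800x320
b=cv2.resize(s[155:255,190:290],None,fx=2.8,fy=2.8,interpolation=cv2.INTER_NEAREST)
c=np.zeros((600,800,3),np.uint8);c[:320]=a;c[320:600,:280]=b
d=cv2.resize(t[185:235,130:215],None,fx=5.6,fy=5.6,interpolation=cv2.INTER_CUBIC);c[320:600,290:290+476]=d
cv2.imwrite('pics/c1.png',c)
E
```

```text
(no output)
```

View pics/c1.png

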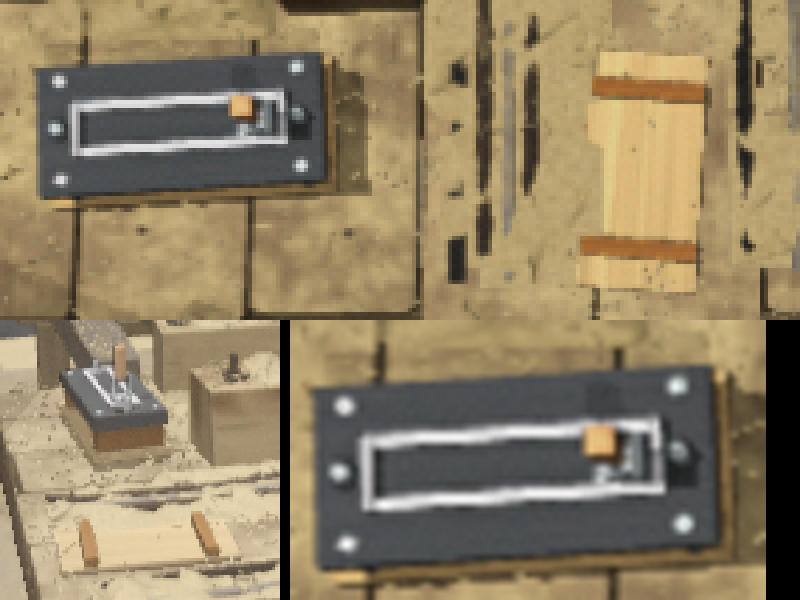

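```bash
python3 - <<'E'
from h import *
t=cv2.imread('pics/top0.png');s=cv2.imread('pics/side0.png')
hsv=cv2.cvtColor(t,cv2.COLOR_BGR2HSV)
def roi(m,x0,x1,y0,y1):
    o=np.zeros_like(m);o[y0:y1,x0:x1]=m[y0:y1,x0:x1];return o
# rest battens
m=roi(((hsv[:,:,0]<15)&(hsv[:,:,1]>150)&(hsv[:,:,2]>90)).astype(np.uint8),265,310,190,255)
n,l,st,ce=cv2.connectedComponentsWithStats(m)
B=[]
for i in range(1,n):
    if st[i,4]>30: print('batten',st[i],onz('top',[ce[i]],20)[0]);B.append(onz('top',[ce[i]],20)[0])
    if st[i,4]>30:
        p=onz('top',np.argwhere(l==i)[:,::-1],20)[:,:2].astype(np.float32);print(cv2.minAreaRect(p))
B=np.array(B);print('rest',B.mean(0),'dist',np.linalg.norm(B[0]-B[1]),'dir',np.degrees(np.arctan2(*(B[0]-B[1])[[1,0]])))
# plate
m=roi(((hsv[:,:,1]<100)&(hsv[:,:,2]<110)|(hsv[:,:,1]<60)).astype(np.uint8),130,207,190,233)
n,l,st,ce=cv2.connectedComponentsWithStats(m);i=1+np.argmax(st[1:,4]);print(st[i])
p=onz('top',cv2.findContours((l==i).astype(np.uint8),0,cv2.CHAIN_APPROX_NONE)[0][0].reshape(-1,2),71)[:,:2].astype(np.float32)
r=cv2.minAreaRect(p);print('plate',r)
# bright blobs
g=cv2.cvtColor(t,cv2.COLOR_BGR2GRAY).astype(float)
pts={'s1':(139.5,200.2),'s2':(140,225),'s3':(199,196.5),'s4':(200.2,221.2)}
S=[]
for k,(u,v) in pts.items():
    x0,y0=int(round(u))-3,int(round(v))-3;w=g[y0:y0+7,x0:x0+7];w=np.clip(w-100,0,None)
    yy,xx=np.mgrid[y0:y0+7,x0:x0+7];S.append([(w*xx).sum()/w.sum(),(w*yy).sum()/w.sum()])
P=onz('top',S,72);print(np.array(S).round(2),P.round(1),P.mean(0))
print('angles',[np.degrees(np.arctan2(*(P[a]-P[b])[[1,0]])) for a,b in((0,2),(1,3),(0,1),(2,3))],np.linalg.norm(P[0]-P[2]),np.linalg.norm(P[0]-P[1]))
# track
m=roi(((hsv[:,:,1]<60)&(hsv[:,:,2]>140)).astype(np.uint8),141,198,200,221)
p=onz('top',np.argwhere(m)[:,::-1],77)[:,:2].astype(np.float32);print('track',cv2.minAreaRect(p))
# handle
m=roi(((hsv[:,:,0]<22)&(hsv[:,:,1]>90)&(hsv[:,:,2]>140)).astype(np.uint8),178,193,198,213)
c=np.argwhere(m)[:,::-1];print('handle px',c.mean(0),len(c),onz('top',[c.mean(0)],158))
c=np.array([[230,165]])
hs=cv2.cvtColor(s,cv2.COLOR_BGR2HSV)
m=roi(((hs[:,:,0]<22)&(hs[:,:,1]>70)&(hs[:,:,2]>120)).astype(np.uint8),228,238,160,178);c=np.argwhere(m)[:,::-1];print('side handle',c.mean(0),len(c),c.min(0),c.max(0))
E
```

```text
batten [273 200  28   5  78] [ 553.48506774 -140.64746016   20.        ]
((553.5468139648438, -137.96728515625), (95.03473663330078, 11.961832046508789), 86.46874237060547)
batten [271 240  28   5  71] [ 414.87225664 -131.29057002   20.        ]
((414.41070556640625, -129.42539978027344), (93.76953887939453, 11.245924949645996), 86.2916259765625)
rest [ 484.17866219 -135.96901509   20.        ] dist 138.92826492289402 dir -3.8618235973011474
[ 134  193   73   37 2332]
plate ((516.6031494140625, 259.8952941894531), (115.46258544921875, 241.37391662597656), 2.989920139312744)
[[139.26 199.87]
 [139.69 224.47]
 [198.63 196.23]
 [199.81 220.9 ]] [[553.1 364.2  72. ]
 [469.7 359.3  72. ]
 [565.8 164.5  72. ]
 [481.6 158.7  72. ]] [517.53475192 261.68859892  72.        ]
angles [np.float64(93.63719360110406), np.float64(93.40825590821323), np.float64(3.3666074309116003), np.float64(3.8989210593267076)] 200.18489185007275 83.5411287419713
track ((517.1278076171875, 260.8836669921875), (45.81217956542969, 177.11196899414062), 3.4663708209991455)
handle px [184.77777778 206.03703704] 27 [[520.73751802 197.20501082 158.        ]]
side handle [232.33333333 168.68421053] 57 [230 160] [237 175]
```

```bash
cat >> h.py <<'E'
def R(deg):  # tool down, y axis (closing line) at heading deg
    a=np.radians(deg);y=np.array([np.cos(a),np.sin(a),0]);z=np.array([0,0,-1.]);return np.c_[np.cross(y,z),y,z]
C=np.array([517.5,261.5]);PH=93.5;U=np.array([np.cos(np.radians(PH)),np.sin(np.radians(PH))])
def ft(n=12):
    f=[]
    for _ in range(n): manip.hold(0.02);f.append(manip.sense()['ft_force'])
    return np.mean(f,0),np.std(f,0)
def st(tag=''):
    s=manip.sense();f,sd=ft();d=s['eef_pos'][:2]-C
    print(tag,'t%.1f'%s['clock'],s['eef_pos'].round(1),'s %.1f lat %.1f'%(d@U,d@[U[1],-U[0]]),'F',f.round(2),'sd',sd.round(2),'w %.3f g %.0f'%(s['gripper_width'],s['grip_force']),flush=True);return f
E
python3 - <<'E'
from h import *
print(manip.solve_ik([520,198,140],R(PH)),manip.solve_ik([484,-136,200],R(PH-97.4)),manip.solve_ik([484,-136,200],R(PH+82.6)))
h=C-U*64.4
manip.reach([*h,215],R(PH));st('above')
manip.move_linear([*h,140],vel=120);st('at')
manip.grip(0.0,50);st('grip')
cv2.imwrite('pics/g.png',cv2.resize(manip.get_image('side')[120:220,190:310,::-1],None,fx=5,fy=5))
E
```

```text
[ 1.60046861e-01  1.56346928e-01  1.87683152e+00 -4.44089210e-16
  1.10841420e+00 -1.47183599e+00] [-4.99814818e-01 -5.11894958e-02  1.97261796e+00 -4.44089210e-16
  1.22016419e+00 -4.31746977e-01] [-4.99814818e-01 -5.11894958e-02  1.97261796e+00 -4.44089210e-16
  1.22016419e+00  2.70984568e+00]
above t1.9 [521.3 197.8 215.1] s -63.8 lat -0.1 F [-0.34  0.09  0.17] sd [0.41 0.59 0.46] w 0.997 g 0
at t2.9 [522.  197.3 140.7] s -64.3 lat 0.6 F [-0.07  0.16 -0.08] sd [0.46 0.4  0.38] w 0.998 g 0
grip t3.7 [521.4 197.4 140.1] s -64.3 lat 0.0 F [-0.55  0.85  0.67] sd [0.25 0.6  0.56] w 0.205 g 53
```

View pics/g.png

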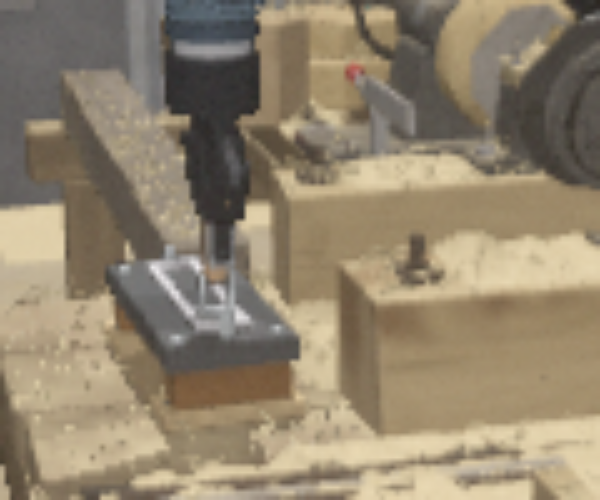

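```bash
cat >> h.py <<'E'
def test(s,h=4,z0=140.1,n=60):
    """slide to s (grip held), tare, lift h, weigh, lower"""
    p=C+U*s
    manip.move_linear([*p,z0],R(PH),vel=40);manip.hold(.2)
    a,_=ft(n);e0=manip.sense()['eef_pos']
    manip.move_linear([*p,z0+h],R(PH),vel=10);manip.hold(.2)
    b,_=ft(n);e=manip.sense()['eef_pos']
    manip.move_linear([*p,z0],R(PH),vel=15)
    print('s',s,'act',round((e[:2]-C)@U,1),'z',e0[2].round(1),e[2].round(1),'down',a.round(2),'up',b.round(2),'clock',manip.sense()['clock'].round(1),flush=True);return a,b
E
python3 - <<'E'
from h import *
test(-64.4)
E
```

```text
Traceback (most recent call last):
  File "h.py", line 32, in test
    print('s',s,'act',round((e[:2]-C)@U,1),'z',e0[2].round(1),e[2].round(1),'down',a.round(2),'up',b.round(2),'clock',manip.sense()['clock'].round(1),flush=True);return a,b
                                                                                                                      ^^^^^^^^^^^^^^^^^^^^^^^^^^^^
AttributeError: 'float' object has no attribute 'round'
```

```bash
sed -i "s/manip.sense()\['clock'\].round(1)/round(manip.sense()['clock'],1)/" h.py
python3 - <<'E'
from h import *
test(-64.4,n=40)
E
```

```text
s -64.4 act -64.4 z 140.2 144.1 down [ 0.22 -2.54 -4.9 ] up [-0.42  2.14 -6.82] clock 10.5
```

```bash
python3 - <<'E'
from h import *
for s in(-23,-5,-41): test(s,h=4.3,z0=139.8,n=35)
E
```

```text
s -23 act -23.0 z 140.1 144.1 down [-1.38  2.23  0.88] up [-0.66 -0.13 -7.49] clock 14.3
s -5 act -5.0 z 140.1 144.1 down [ 0.44  2.49 -1.61] up [-0.28  0.53 -8.94] clock 17.5
s -41 act -41.0 z 140.1 144.1 down [ 0.72 -2.5   0.16] up [-0.53  2.4  -7.67] clock 21.1
```

```bash
python3 - <<'E'
from h import *
for s in(30,12,-2): test(s,h=4.3,z0=139.8,n=40)
E
```

```text
s 30 act 30.0 z 140.0 144.1 down [-3.3  -1.71  5.15] up [-0.24 -0.73 -7.56] clock 25.8
s 12 act 12.0 z 140.1 144.1 down [-0.46 -2.57  0.35] up [-0.36 -2.4  -9.23] clock 29.1
s -2 act -2.0 z 140.1 144.1 down [ 0.06 -2.57 -2.01] up [-0.02  0.05 -8.97] clock 32.4
```

```bash
cat >> h.py <<'E'
def avg(n,k=3): return np.mean([manip.get_image(n) for _ in range(k)],0).astype(np.uint8)
def P3(x,y,z,s=0):
    return [*(C+U*x+np.array([-U[1],U[0]])*y),z]
def tilt(a,b,h,th0=0):
    """a seated, b lifted: LK flow of corners+screws, dz per point -> tilt deg"""
    pts=[P3(x,y,71) for x in(-100,100) for y in(-42,42)]+[P3(x,y,71) for x in(-120,120) for y in(-55,55)]
    p=proj('side',pts).astype(np.float32).reshape(-1,1,2)
    q0=proj('side',np.array(pts)+[0,0,h]).astype(np.float32).reshape(-1,1,2)
    ga,gb=[cv2.cvtColor(i,cv2.COLOR_RGB2GRAY) for i in(a,b)]
    q,ok,err=cv2.calcOpticalFlowPyrLK(ga,gb,p,q0.copy(),winSize=(7,7),maxLevel=0,flags=cv2.OPTFLOW_USE_INITIAL_FLOW)
    d=(q-p).reshape(-1,2);e=(q0-p).reshape(-1,2);dz=d[:,1]/e[:,1]*h
    print('dz',dz.round(1),'du',(d-e)[:,0].round(2),'err',err.ravel().round(0))
    n=np.median(dz[[0,1,4,5]]);f=np.median(dz[[2,3,6,7]]);print('near %.1f far %.1f tilt(+x up) %.2f deg'%(n,f,np.degrees((f-n)/220)))
E
python3 - <<'E'
from h import *
z0=139.8;s=3;p=C+U*s
manip.move_linear([*p,z0],R(PH),vel=40);manip.hold(.2);a=avg('side')
manip.move_linear([*p,z0+12],R(PH),vel=12);manip.hold(.6);f=st('up');b=avg('side')
np.savez('t1.npz',a=a,b=b);tilt(a,b,12)
c=np.hstack([cv2.resize(i[158:208,200:265,::-1],None,fx=6,fy=6,interpolation=cv2.INTER_CUBIC) for i in(a,b)])
cv2.imwrite('pics/t1.png',c)
E
```

```text
up t34.8 [517.3 264.5 151.8] s 3.0 lat -0.0 F [ 0.19 -0.68 -8.92] sd [0.34 0.51 0.38] w 0.203 g 51
dz [ 9.3  9.3 10.6 13.6  9.5  9.1  6.3 13.7] du [ 0.08 -0.02  0.21 -0.17 -0.23 -0.05 -0.85  0.05] err [ 7.  2. 13.  7.  6.  2. 19.  3.]
near 9.3 far 12.1 tilt(+x up) 0.72 deg
```

View pics/t1.png

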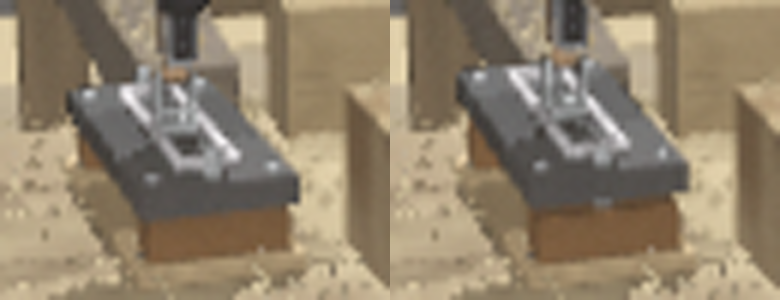

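```bash
python3 - <<'E'
from h import *
z0=139.8;s=2.0;p=C+U*s;p0=C+U*3
manip.move_linear([*p0,z0],R(PH),vel=15)
manip.move_linear([*p,z0],R(PH),vel=15);manip.hold(.2);a=avg('side')
manip.move_linear([*p,z0+12],R(PH),vel=12);manip.hold(.6);f=st('up');b=avg('side')
tilt(a,b,12);tilt(np.load('t1.npz')['a'],b,12)
E
```

```text
up t38.4 [517.4 263.5 151.8] s 2.0 lat -0.0 F [ 0.38 -0.99 -9.17] sd [0.39 0.34 0.33] w 0.206 g 51
dz [ 7.7  8.5 12.2 16.6  7.4  8.4 10.3 16.3] du [ 0.12 -0.14  0.01 -0.4  -0.22 -0.13 -0.26  0.12] err [ 6.  2. 11. 10.  5.  2. 14.  4.]
near 8.0 far 14.2 tilt(+x up) 1.62 deg
dz [ 7.7  8.2 11.6 16.1  7.3  8.  10.  16.7] du [ 0.05 -0.06  0.13 -0.4  -0.21 -0.04 -0.18  0.04] err [ 6.  2. 10. 11.  5.  2. 14.  4.]
near 7.9 far 13.9 tilt(+x up) 1.56 deg
```

```bash
python3 - <<'E'
from h import *
a=np.load('t1.npz')['a']
for k in(1.3,0.6):
    manip.move_linear([*(C+U*k),151.8],R(PH),vel=10);manip.hold(.4);f=st('sh %.1f'%k);tilt(a,avg('side',2),12)
E
```

```text
sh 1.3 t39.4 [517.4 262.8 151.8] s 1.3 lat 0.0 F [-0.06 -0.16 -9.03] sd [0.49 0.62 0.6 ] w 0.198 g 51
dz [ 7.   7.5 12.3 17.3  6.3  7.6 10.7 17.5] du [-0.12 -0.09  0.11 -0.53 -0.19  0.01 -0.15 -0.01] err [ 6.  2. 12. 11.  6.  2. 14.  5.]
near 7.3 far 14.8 tilt(+x up) 1.96 deg
sh 0.6 t40.4 [517.5 262.1 151.8] s 0.6 lat -0.0 F [ 0.06 -0.46 -8.94] sd [0.36 0.56 0.37] w 0.199 g 51
dz [ 5.6  5.8 12.1 18.6  4.7  5.7  4.6 18.4] du [-0.03  0.03  0.27 -0.53 -0.08  0.   -2.85 -0.15] err [ 6.  3. 13. 12.  4.  3. 17.  4.]
near 5.6 far 15.2 tilt(+x up) 2.50 deg
```

```bash
python3 - <<'E'
from h import *
a=np.load('t1.npz')['a'];z0=139.8
manip.move_linear([*(C+U*1.5),z0+5],R(PH),vel=25)
manip.move_linear([*(C+U*1.5),z0],R(PH),vel=15)
p=C+U*-0.3
manip.move_linear([*p,z0],R(PH),vel=15);manip.hold(.1)
manip.move_linear([*p,z0+12],R(PH),vel=14);manip.hold(.5);st('up');tilt(a,avg('side',2),12)
E
```

```text
up t43.5 [517.5 261.2 151.8] s -0.3 lat -0.0 F [-0.08 -0.15 -8.83] sd [0.6  0.34 0.66] w 0.210 g 51
dz [ 8.   8.3 11.8 15.7  7.6  8.3  9.  16.3] du [-0.09 -0.09  0.17 -0.42 -0.23 -0.02 -0.33 -0.03] err [ 5.  2. 10. 10.  5.  2. 13.  4.]
near 8.1 far 13.8 tilt(+x up) 1.47 deg
```

```bash
python3 - <<'E'
from h import *
a=np.load('t1.npz')['a'];z0=139.8
manip.move_linear([*(C+U*-0.3),z0],R(PH),vel=25)
p=C+U*-2.5
manip.move_linear([*p,z0-.1],R(PH),vel=15)
manip.move_linear([*p,z0+12],R(PH),vel=14);manip.hold(.5);st('up');tilt(a,avg('side',2),12)
E
```

```text
up t46.2 [517.6 259.  151.8] s -2.5 lat -0.0 F [ 0.08 -0.11 -8.7 ] sd [0.43 0.6  0.29] w 0.202 g 51
dz [11.7 11.5 10.3 13.1 11.2 11.5  7.1 13.7] du [ 0.58 -0.1   0.2  -0.29 -0.04 -0.03 -0.42  0.05] err [11.  3. 11. 10.  7.  2. 14.  4.]
near 11.5 far 11.7 tilt(+x up) 0.05 deg
```

```bash
python3 - <<'E'
from h import *
p=C+U*-2.5
manip.move_linear([*p,175],R(PH),vel=30);f=st('mid')
if f[2]<-11 or f[2]>-7: raise SystemExit('bind?')
manip.move_linear([*p,228],R(PH),vel=60);st('up')
np.save('jig.npy',manip.get_image('top'))
rest=np.array([484.2,-136.]);a=-3.9;u=np.array([np.cos(np.radians(a)),np.sin(np.radians(a))])
t=rest-2.5*u
manip.move_linear([450,110,228],R(45),vel=80)
manip.move_linear([*t,228],R(a),vel=110)
manip.move_linear([*t,122],R(a),vel=70);manip.hold(.3);st('above rest')
print(manip.move_linear([*t,106],R(a),vel=10,until_force=4.5));st('touch')
E
```

```text
mid t47.4 [517.5 259.  174.7] s -2.5 lat -0.2 F [ 0.08  0.03 -9.03] sd [0.34 0.4  0.5 ] w 0.201 g 51
up t48.7 [517.3 258.9 227.3] s -2.6 lat -0.4 F [ 0.17 -0.12 -8.91] sd [0.43 0.46 0.44] w 0.200 g 51
above rest t55.5 [ 481.8 -135.9  122.1] s -394.4 lat -59.9 F [ 0.04 -0.2  -8.91] sd [0.46 0.64 0.38] w 0.203 g 51
True
touch t56.7 [ 481.7 -135.8  111. ] s -394.4 lat -60.0 F [ 0.21 -0.11  6.83] sd [0.49 0.44 0.53] w 0.198 g 53
```

```bash
python3 - <<'E'
from h import *
e=manip.sense()['eef_pos']
manip.move_linear([e[0],e[1],111.2],R(-3.9),vel=5);st('pre')
manip.grip(1.0);manip.move_linear([e[0],e[1],215],R(-3.9),vel=120)
manip.reach([400,150,260],R(40));st('away')
t=manip.get_image('top')[:,:,::-1];s=manip.get_image('side')[:,:,::-1]
c=np.zeros((600,800,3),np.uint8);c[:320]=cv2.resize(t[180:260,125:325],None,fx=4,fy=4)
c[320:600,:420]=cv2.resize(s[155:255,175:325],None,fx=2.8,fy=2.8)
c[320:600,440:720]=cv2.resize(t[140:240,100:200],None,fx=2.8,fy=2.8)
cv2.imwrite('pics/end.png',c);cv2.imwrite('pics/endt.png',t)
E
```

```text
pre t57.9 [ 481.6 -135.8  111.1] s -394.4 lat -60.0 F [ 1.1  -0.65  1.46] sd [0.64 0.54 0.53] w 0.199 g 53
away t61.0 [400.3 149.5 259.7] s -104.7 lat -123.9 F [-0.08 -0.    0.01] sd [0.52 0.32 0.46] w 0.997 g 0
```

View pics/end.png

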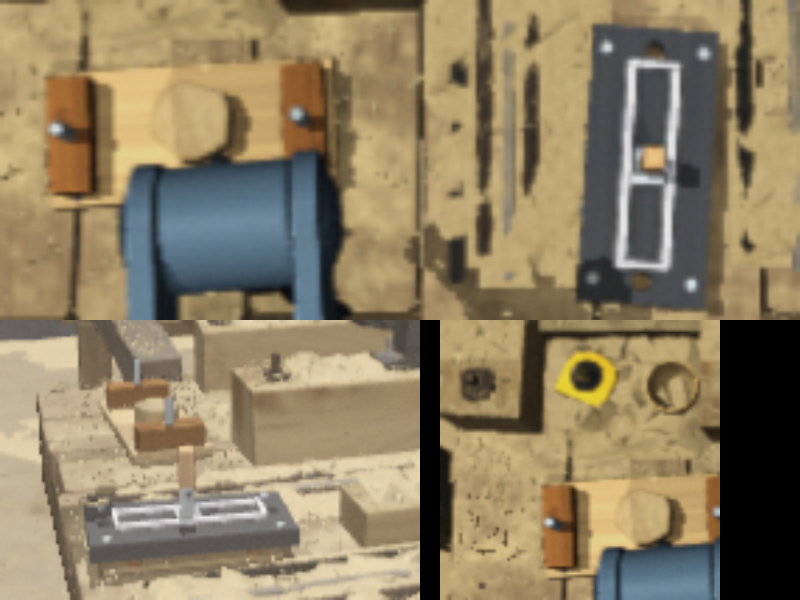

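The plate lies flat along the rest, with its four screws at about (277,192), (301,193), (273,250) and (298,251). The jig stands at its old place with the blank in it, and the cup and tape are undisturbed. I'll check the plate's centre and hand in.

```bash
python3 - <<'E'
from h import *
uv=np.array([[607,47],[705,53],[593,278],[691,284]])/4-.4+[125,180]
P=onz('top',uv,43);c=P.mean(0);d=P[0]-P[2];print(c,np.degrees(np.arctan2(d[1],d[0])),np.linalg.norm(d))
if np.linalg.norm(c[:2]-[484.2,-136])<9: print(manip.close_job())
E
```

```text
[ 485.51625764 -136.9515075    43.        ] -3.7406378542651404 199.85831603547294
the job is handed in; nothing more can be done
None
```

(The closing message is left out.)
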